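# Hang oven-hot columns on the fan cooling stand

### The arm

A 7-joint arm with a two-finger parallel gripper is mounted at the origin on a cart in front of the work surface, level with it; the furniture and walls round the work are solid. World frame = base frame: x ahead of the robot, y to its left, z up, the work surface at z = 0. Lengths are in m, angles in rad, forces in N, time in s.
With the tool pointing down it reaches from about 0.425 to 0.95 m from the base axis. Payload 4.7 kg.
Tool frame: the origin (TCP) lies midway between the tips of the shut fingers; the grasp point (between the pads) lies 19 mm behind it; z points along the fingers, y is the direction in which the jaws open and shut (so a half turn about z gives the same grasp; the last joint's range is limited). The gripper opens to 85 mm and grips with 20 to 120 N. Pads are 22 mm wide; open, the fingers measure 114 mm over their backs; the gripper's body (76 mm by 85 mm) begins 54 mm behind the grasp point. The pads swing forward as they close: fully open they stand 13 mm farther back than shut.
Start: joints at [1.177, 0.469, -0.049, 1.532, 0.024, 1.141, -0.082], TCP at [0.241, -0.631, 0.231] pointing down, gripper open.
Joint ranges: [-2.59, 2.59], [-0.33, 1.99], [-1.39, 1.29], [0.1, 2.45], [-1.04, 4.18], [0.21, 1.99], [-2.66, 2.66]. Speed limits (rad/s): [2.57, 2.57, 3.14, 3.14, 3.14, 3.14, 3.14].

### API

Orientations are given as a rotation vector (axis times angle).
In Python, from rig import arm, cams, workorder, models, readout gives the robot as it stands. The module is installed in compiled form; this text tells all that it offers. Calls block until the motion is done:
- arm.move_pose(position, orientation): joint-space move of the TCP to a pose.
- arm.move_linear(position, v=0.15, orientation=None): straight line of the TCP; orientation=None keeps the orientation; v is the mean speed in m/s.
- arm.movej(angles): joint-space move.
- arm.open_gripper() and arm.close_gripper(): open the fingers fully, or close them until they stop; the grip force is fixed at half the most.
- arm.sleep(seconds).
- arm.inverse_kinematics(position, orientation): joint angles nearest the present ones, or None.
- cams.snapshot(name): name is "scene" or "top"; returns the picture (480x640x3 uint8, red, green, blue); there is no depth.
- cams.get_calibration(name): a dict with "fx", "fy", "cx", "cy" (pixels), "k1" (the pictures are not rectified: a ray, as slopes to the right and down, at radius r is drawn at 1 + k1 r^2 times it, then the intrinsics apply), "rvec" (rotation vector, rad) and "tvec" (3), from world to camera coordinates, as OpenCV has them. Camera axes: x right, y down, z forward; pixel columns grow to the right and rows downward; lengths in m; the calibration is good to about 2 mm. A picture is of the moment at which its call begins. get_calibration takes no time and is no camera call.
A pose or a line that the arm cannot do raises arm.IKError and nothing moves.
- workorder.job_done(): hands the job in, once; it reports no verdict.
Trained networks look in the newest picture that a camera, given by its name, has taken for a name from the list of things; names that differ only in an ending like _2 or _b are one class to them, and where a whole thing is asked for, a point or a joint stands for the part that bears it (a point fixed in the world has none). Each returns a list of dicts, best first, with "score" (0 to 1); they miss things now and then, are a little off and sometimes report something else, mostly with a low value. They report only what shows in the picture. A call takes as long as a camera call.
- models.masks_of(query, camera): "mask" (480x640 bool, what is visible of it) and "rect" ([centre column, centre row, width, height] in pixels, round what is visible of it).
Readings, each from a call of its own:
- readout.get_time(): time.
- readout.get_joints(): joint angles.
- readout.get_qd(): joint speeds.
- readout.get_joint_torque(): joint torques, N m.
- readout.get_position(): TCP position.
- readout.get_ee_rot(): TCP orientation.
- readout.get_wrist_force(): force on the tool from outside, world axes, zero at the start.
- readout.get_moment(): the same for the moment, N m.
- readout.get_opening(): finger opening in m.
Only numpy, scipy, OpenCV 4.12 (cv2) and the standard library are available. Lean on these libraries where they do the work, as an engineer would, in place of code of your own. Each camera call takes 0.05 s, during which the arm holds its last target. There are 200 camera calls.

### The job

The coiled columns standing in the slotted carrier have just come out of the oven and have to cool down on the fan stand. First turn the fan's speed selector back to off, so that nothing blows while you work over it; then hang every column over the stand's horizontal rail, ring threaded over the rail from its free end and let go; and when all of them hang, set the fan to its third speed, three clicks up from off. Leave the beaker and the jar of septa standing where they are.

Things in the scene. Friction and masses are not known exactly. Their poses are not given: they have to be found in the camera images.
- fan_knob (a joint): angle of the fan's speed selector knob (vertical axis): 0 = off, grows clockwise seen from above; six sprung detents 0.524 rad (30 degrees) apart: off, then speeds 1 to 5 at 0.524, 1.047, 1.571, 2.094, 2.618; stops just beyond both ends. It snaps into the nearest detent; about 0.1 N m carries it over a click. Starts at any of speeds 2 to 5
- fan_knob_grip (a point): middle of the knob's grip, on its axis: a black bar 50 mm long, 14 mm thick, 26 mm high (its top 13 mm above this point) on a round skirt 54 mm across, skirt top 12 mm below this point. Own x axis points along the bar to its pointer end (white line). Around it on the stand a dot marks off and five growing bars the speeds
- rail_mid (a point): middle of the cooling stand's rail, on its axis: a level steel tube 12 mm in diameter, 250 mm above the worktop. Own y axis runs along the rail to its free end, x away from the stand's front. Room for columns from y = -0.09 (beside the post, axis at y = -0.123) to 0.10. A hanging column's centre is 51 mm below the rail's axis
- rail_end (a point): free end of the rail, 132 mm from rail_mid along its y axis: tip of a black ball 24 mm in diameter. The stand below is a white housing 280 x 280 mm, top 62 mm above the worktop, with a round fan guard (160 mm across, 20 mm high) under the rail
- carrier: slotted wire carrier fixed on the worktop, 145 x 235 mm; origin under its centre on the worktop, slots in a row along its y axis, centred at y = -0.087, -0.029, 0.029 and 0.087, each 26.5 mm wide between wire hoops 113 mm high. A column in it rests on two wires, its centre 91 mm and its top 166 mm above the worktop
- column_1_centre (a point): coiled steel-tube column: a flat ring, 150 mm outside and 114 mm inside diameter, so its rim is 18 mm thick radially, and 22 mm wide along the ring's axis; 0.1 to 0.2 kg; may be absent. This point is the ring's centre (empty air); own y axis = the ring's axis. Starts upright in the carrier, its rim's top 75 mm above this point
- column_2_centre (a point): another column just like column_1; may be absent. Any of them can be taken from above by the top of the rim, fingers on its two flat faces; fingertips more than 15 mm below the top would strike the rail when the rim is set down on it
- column_3_centre (a point): another column just like column_1; may be absent. Any of them can be taken from above by the top of the rim, fingers on its two flat faces; fingertips more than 15 mm below the top would strike the rail when the rim is set down on it
- column_4_centre (a point): another column just like column_1; may be absent. Any of them can be taken from above by the top of the rim, fingers on its two flat faces; fingertips more than 15 mm below the top would strike the rail when the rim is set down on it
- beaker_100: glass beaker, a bystander, 57 mm across and 72 mm high; origin at its underside
- septa_jar: small jar with a screw lid, a bystander, 39 mm across and 47 mm high; origin at its underside

How it is judged:
By the outcome, as a careful person would: the job done as asked, in the order asked, and still so for the second after the job is handed in, with the robot touching nothing.
Of column_1, column_2, column_3, column_4 only 3 to 4 are there at a start; the rules pass over those that are not, and their reading is None.
At some moment in a run one of column_1, column_2, column_3, column_4 may be knocked a few centimetres aside while the robot is not near it.
It also fails if it takes over 210 s, if anything falls off the work surface, if the arm or the gripper's body presses on something with over 40 N, if the wrist force passes 120 N, or if a joint passes its speed limit or range.

## Working session

There is one attempt and no reset: what is moved stays moved. The work goes in short steps, each a Python script; the robot and the scene stay as the last script left them, time stands still between calls to the robot, and variables do not carry over. Pictures are saved under pics/ and viewed, about 12 in all and at most 16, crops included, and the job is handed in when it is done.

```bash
mkdir -p pics; ls
cat > h.py <<'E'
import numpy as np, cv2
from scipy.spatial.transform import Rotation as R
from rig import arm, cams, workorder, models, readout
def snap(cam,name=None):
    im=cams.snapshot(cam)
    if name: cv2.imwrite(f'pics/{name}.png',im[:,:,::-1])
    return im
def cal(cam):
    c=cams.get_calibration(cam)
    K=np.array([[c['fx'],0,c['cx']],[0,c['fy'],c['cy']],[0,0,1.]])
    return K,np.array([c['k1'],0,0,0,0.]),np.array(c['rvec'],float),np.array(c['tvec'],float)
def proj(P,cam):
    K,d,r,t=cal(cam)
    return cv2.projectPoints(np.atleast_2d(np.asarray(P,float)),r,t,K,d)[0][:,0]
def ray(px,cam):
    K,d,r,t=cal(cam)
    n=cv2.undistortPoints(np.asarray(px,float).reshape(-1,1,2),K,d)[:,0]
    M=R.from_rotvec(r).as_matrix()
    D=np.c_[n,np.ones(len(n))]@M
    return -M.T@t,D
def atz(px,cam,z):
    o,D=ray(px,cam)
    return o+D*((z-o[2])/D[:,2])[:,None]
def down(yaw):  # tool z down, tool y (jaw) axis at angle yaw+90deg ; tool x at yaw
    c,s=np.cos(yaw),np.sin(yaw)
    return R.from_matrix(np.array([[c,s,0],[s,-c,0],[0,0,-1]])).as_rotvec()
E
python3 - <<'E'
from h import *
for c in ['scene','top']:
    snap(c,c+'0'); print(c,cams.get_calibration(c)); K,d,r,t=cal(c); print(ray([[320,240]],c))
    for q in ['carrier','column_1_centre','fan_knob','rail_mid','rail_end','beaker_100','septa_jar','fan_knob_grip']:
        try:
            for m in models.masks_of(q,c): print(q,round(m['score'],2),np.round(m['rect']),m['mask'].sum())
        except Exception as e: print(q,e)
print(readout.get_time(),readout.get_position(),readout.get_ee_rot())
E
```

```text
pics
scene {'fx': 549.8702925784941, 'fy': 549.8702925784941, 'cx': 316.8964512881028, 'cy': 235.21675613925728, 'k1': 0.023732464229106798, 'rvec': array([ 0.64047419, -2.68470596,  1.06016782]), 'tvec': array([0.53164092, 0.17857045, 1.03130305])}
(array([0.19993868, 0.75074348, 0.88007056]), array([[ 0.31315289, -0.60269494, -0.73403106]]))
carrier 0.94 [311. 341. 132. 157.] 5146
fan_knob 0.74 [226. 288.  29.  41.] 1109
fan_knob 0.59 [375. 200.  27.  21.] 459
rail_mid 0.81 [328. 189. 159. 185.] 14838
rail_end 0.96 [327. 188. 164. 188.] 14846
rail_end 0.18 [374. 199.  24.  21.] 468
beaker_100 0.68 [225. 287.  29.  43.] 1065
septa_jar 0.97 [252. 275.  22.  30.] 471
fan_knob_grip 0.59 [374. 200.  27.  21.] 476
top {'fx': 510.62025436016904, 'fy': 510.62025436016904, 'cx': 321.71340506804097, 'cy': 236.12354820904412, 'k1': -0.0551633360398546, 'rvec': array([ 2.11786167, -2.14912946,  0.19066969]), 'tvec': array([0.15692009, 0.54851948, 1.00056107])}
(array([0.37062032, 0.15587306, 1.07933506]), array([[ 0.16450107, -0.00322684, -0.98640655]]))
carrier 0.81 [258. 281. 117.  72.] 4481
fan_knob 0.84 [432. 263.  35.  27.] 560
fan_knob 0.49 [263. 281. 103.  71.] 4562
rail_mid 0.63 [409. 223. 165. 160.] 19138
rail_end 0.82 [407. 226. 160. 153.] 18881
beaker_100 0.97 [273. 184.  26.  31.] 697
septa_jar 0.65 [299. 193.  17.  21.] 330
fan_knob_grip 0.87 [432. 264.  32.  28.] 543
0.9 [ 0.24083225 -0.63059636  0.23134688] [3.08939963e+00 5.69723453e-01 6.17424771e-05]
```

View pics/scene0.png

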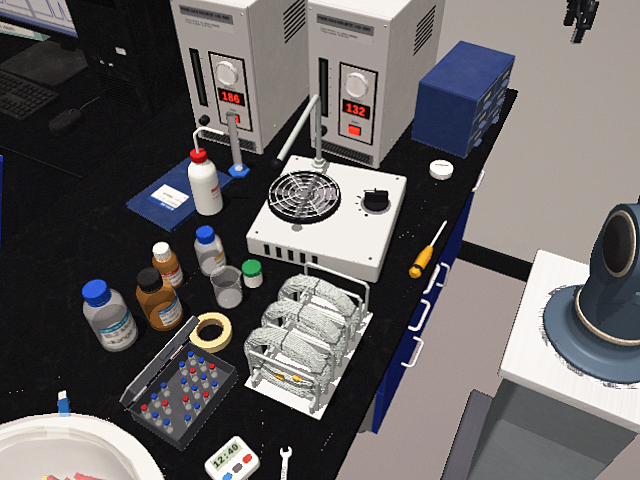

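View pics/top0.png

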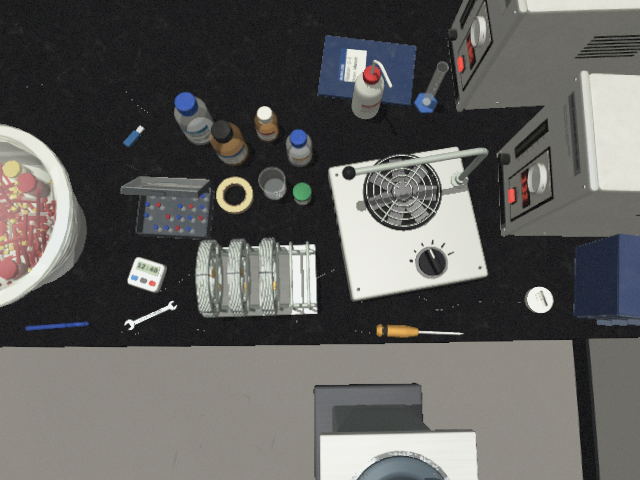

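The scene shows three columns in the carrier (top view, columns at about col 208, 238 and 268), with the slot nearest the stand empty. The rail's ball is at top (349,173) and the knob at (432,262). I'll zoom in on both areas.

Run:
```python
from h import *
im=cv2.imread('pics/top0.png')
cv2.imwrite('pics/c1.png',cv2.resize(im[140:300,330:490],None,fx=3.7,fy=3.7,interpolation=cv2.INTER_CUBIC))
cv2.imwrite('pics/c2.png',cv2.resize(im[230:325,185:330],None,fx=5.5,fy=5.5,interpolation=cv2.INTER_CUBIC))
print('ball',atz([[349,173]],'top',.25),atz([[276,163]],'scene',.25))
print('post',atz([[483,153]],'top',.25),atz([[316,97]],'scene',.25))
print('knob top',atz([[432,263]],'top',.087),atz([[375,198]],'scene',.087))
for c,p in [('top',[[316,247],[316,312]]),]: print(atz(p,c,0))
```

```text
ball [[0.62281213 0.10258317 0.25      ]] [[0.6249144  0.10047226 0.25      ]]
post [[ 0.65584785 -0.12799187  0.25      ]] [[ 0.65757661 -0.12046193  0.25      ]]
knob top [[ 0.48720006 -0.06641809  0.087     ]] [[ 0.48898496 -0.0598411   0.087     ]]
[[0.53557188 0.16111161 0.        ]
 [0.39790448 0.16292836 0.        ]]
```

View pics/c1.png

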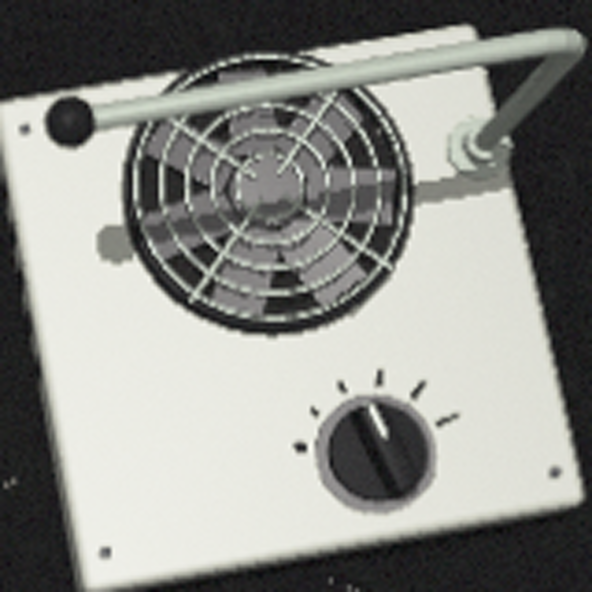

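View pics/c2.png

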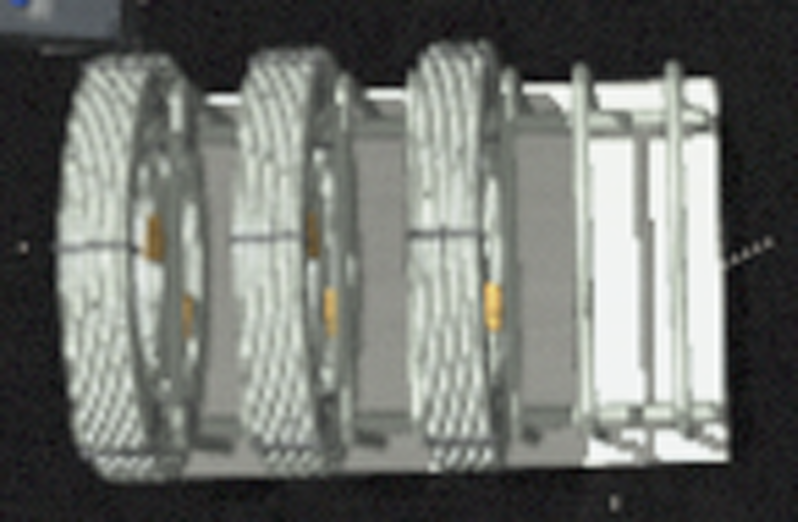

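Top crop: the pointer line goes (385,437) to (370,405), toward mark 2, so the fan is on speed 2. Off dot is at crop (300,447), bars at (315,411), (341,386), (379,376), (419,389) and (447,419). Next is the scene view of the stand, for heights and triangulation.

Run:
```python
from h import *
im=cv2.imread('pics/scene0.png')
cv2.imwrite('pics/c3.png',cv2.resize(im[85:285,240:420],None,fx=3,fy=3,interpolation=cv2.INTER_CUBIC))
cv2.imwrite('pics/c4.png',cv2.resize(im[255:420,235:380],None,fx=3.6,fy=3.6,interpolation=cv2.INTER_CUBIC))
```

```text
(no output)
```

View pics/c3.png

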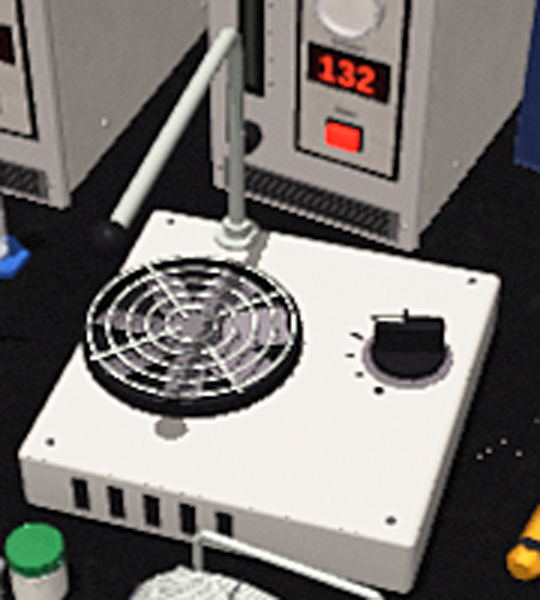

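View pics/c4.png

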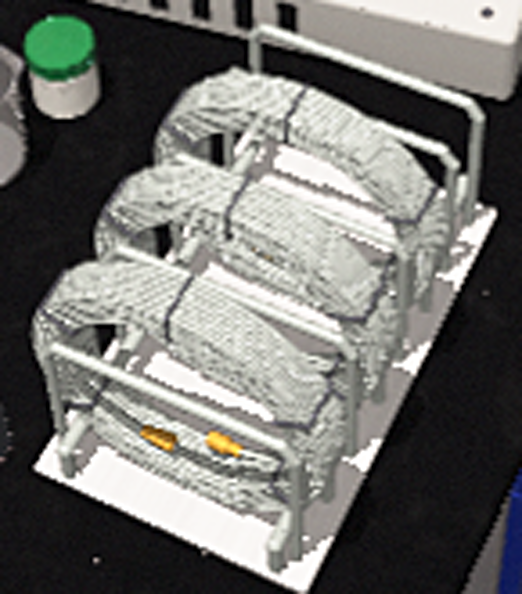

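Run:
```python
from h import *
np.set_printoptions(precision=4,suppress=True)
T=lambda p,s,x,y: np.array(p,float)/s+[x,y]
c1=lambda p:T(p,3.7,330,140)-.4; c2=lambda p:T(p,5.5,185,230)-.4; c3=lambda p:T(p,3,240,85)-.3; c4=lambda p:T(p,3.6,235,255)-.3
H=atz(c1([[0,98],[470,25],[583,497],[85,590]]),'top',.062);print('housing top',H,np.linalg.norm(H-np.roll(H,1,0),axis=1))
H=atz(c3([[152,210],[499,277],[413,567],[22,461]]),'scene',.062);print('housing scene',H,np.linalg.norm(H-np.roll(H,1,0),axis=1))
m1=atz(c1([[300,447],[315,411],[341,386],[379,376],[419,389],[447,419]]),'top',.062)
def circ(m):
    A=np.c_[2*m[:,:2],np.ones(len(m))];s=np.linalg.lstsq(A,(m[:,:2]**2).sum(1),rcond=None)[0];return s[:2],np.sqrt(s[2]+s[:2]@s[:2])
c,r=circ(m1);print('marks',m1[:,:2],c,r,np.degrees(np.arctan2(m1[:,1]-c[1],m1[:,0]-c[0])))
print('scene marks',atz(c3([[379,390],[359,374],[349,355],[356,335]]),'scene',.062))
print('skirt c1 ctr z.072',atz(c1([[375,453]]),'top',.072), 'scene',atz(c3([[409,355]]),'scene',.072))
P=atz(c1([[386,437],[371,406]]),'top',.095);print('pointer',P,np.degrees(np.arctan2(*(P[1]-P[0])[[1,0]])))
P=atz(c3([[375,317],[443,321]]),'scene',.097);print('bar top edge far scene',P)
print('ball',atz(c1([[70,122]]),'top',.25),atz(c3([[111,235]]),'scene',.25))
print('railpts top',atz(c1([[100,118],[550,45]]),'top',.25),'scene',atz(c3([[122,220],[220,45]]),'scene',.25))
print('carrier top',atz(c2([[718,78],[730,462]]),'top',0.002),'scene',atz(c4([[495,210],[305,592],[38,465]]),'scene',.002))
print('straps',atz(c2([[60,246],[135,246],[232,238],[305,238],[410,234],[483,234]]),'top',.166))
print('straps scene',atz(c4([[283,140],[305,92],[228,235],[250,182],[165,338],[192,280]]),'scene',.166))
```

```text
housing top [[ 0.6954  0.1304  0.062 ]
 [ 0.7356 -0.1374  0.062 ]
 [ 0.4662 -0.1827  0.062 ]
 [ 0.4207  0.0897  0.062 ]] [0.2778 0.2707 0.2731 0.2762]
housing scene [[ 0.7366 -0.1354  0.062 ]
 [ 0.4626 -0.1805  0.062 ]
 [ 0.4109  0.1085  0.062 ]
 [ 0.6841  0.1412  0.062 ]] [0.2815 0.2777 0.2935 0.2751]
marks [[ 0.496  -0.0292]
 [ 0.5157 -0.0383]
 [ 0.5293 -0.0532]
 [ 0.5345 -0.0744]
 [ 0.527  -0.096 ]
 [ 0.5102 -0.1105]] [ 0.4911 -0.0724] 0.04291603688671466 [ 83.4034  54.1703  26.6698  -2.6247 -33.356  -63.3658]
scene marks [[ 0.4948 -0.0293  0.062 ]
 [ 0.514  -0.0378  0.062 ]
 [ 0.5285 -0.0526  0.062 ]
 [ 0.5327 -0.0741  0.062 ]]
skirt c1 ctr z.072 [[ 0.4909 -0.0678  0.072 ]] scene [[ 0.4863 -0.0616  0.072 ]]
pointer [[ 0.4966 -0.0689  0.095 ]
 [ 0.5132 -0.0618  0.095 ]] 23.170162218030537
bar top edge far scene [[ 0.5141 -0.0618  0.097 ]
 [ 0.4697 -0.0791  0.097 ]]
ball [[0.6236 0.1034 0.25  ]] [[0.6237 0.1    0.25  ]]
railpts top [[ 0.6253  0.0896  0.25  ]
 [ 0.6581 -0.1199  0.25  ]] scene [[ 0.6249  0.0847  0.25  ]
 [ 0.6585 -0.109   0.25  ]]
carrier top [[0.5422 0.1628 0.002 ]
 [0.3945 0.1602 0.002 ]] scene [[0.3973 0.1562 0.002 ]
 [0.3916 0.3925 0.002 ]
 [0.5365 0.3936 0.002 ]]
straps [[0.4636 0.3775 0.166 ]
 [0.4633 0.3529 0.166 ]
 [0.4655 0.3211 0.166 ]
 [0.4652 0.2972 0.166 ]
 [0.466  0.2629 0.166 ]
 [0.4657 0.2391 0.166 ]]
straps scene [[0.4607 0.2748 0.166 ]
 [0.4643 0.2458 0.166 ]
 [0.4584 0.331  0.166 ]
 [0.4631 0.302  0.166 ]
 [0.4574 0.3878 0.166 ]
 [0.4612 0.358  0.166 ]]
```

```bash
cat >> h.py <<'E'
def ring_pts(c,yaw,n=48):
    """4 edge circles of the column; ring axis at angle yaw from +x"""
    a=np.array([np.cos(yaw),np.sin(yaw),0]);u=np.array([-a[1],a[0],0]);t=np.linspace(0,2*np.pi,n)
    return [np.array(c)+a*s+r*(np.cos(t)[:,None]*u+np.sin(t)[:,None]*[0,0,1]) for s in(-.011,.011) for r in(.075,.057)]
E
python3 - <<'E'
from h import *
np.set_printoptions(precision=3,suppress=True)
from scipy.optimize import least_squares
m1=np.array([[.496,-.0292],[.5157,-.0383],[.5293,-.0532],[.5345,-.0744],[.527,-.096],[.5102,-.1105]])
s=least_squares(lambda p:(np.c_[p[0]+p[2]*np.cos(p[3]-np.arange(6)*np.pi/6),p[1]+p[2]*np.sin(p[3]-np.arange(6)*np.pi/6)]-m1).ravel(),[.49,-.072,.043,1.46])
print('knob',s.x,np.degrees(s.x[3]),abs(s.fun).max())
for q in ['column_1','column_1_centre']:
  for c in ['top','scene']:
    try: print(q,c,[(round(m['score'],2),np.round(m['rect'])) for m in models.masks_of(q,c)])
    except Exception as e: print(q,e)
K=s.x
for nm,p,y in [('knob24',[K[0],K[1],.15],24),('knob84',[K[0],K[1],.15],84),('knob-6',[K[0],K[1],.15],-6),('colfar',[.466,.363,.155],1),('col',[.467,.25,.155],1),('colup',[.466,.363,.37],1),('rail in',[.61,.2,.30],9),('rail end',[.652,-.07,.3],9)]:
  for f in(0,180):
    j=arm.inverse_kinematics(p,down(np.radians(y+f))); print(nm,f,None if j is None else np.array(j))
cen=np.array([.4665,.277,.091]);out=[]
for cam,(x0,y0,w,h),k in [('top',(185,230,145,95),2.75*1),('scene',(235,255,145,165),2.75)]:
  im=cv2.imread(f'pics/{cam}0.png');S=4
  im=cv2.resize(im,None,fx=S,fy=S,interpolation=cv2.INTER_CUBIC)
  for o in(-.029,.029,.087):
    for P in ring_pts(cen+[-o*.017,o,0],np.radians(91)):
      cv2.polylines(im,[np.int32(((proj(P,cam)+.5)*S-.5)*8)],True,(0,0,255),1,cv2.LINE_AA,3)
  im=im[y0*S:(y0+h)*S,x0*S:(x0+w)*S]
  out.append(cv2.resize(im,(390,int(390*h/w)),interpolation=cv2.INTER_AREA))
H=max(o.shape[0] for o in out)
cv2.imwrite('pics/ov.png',np.hstack([cv2.copyMakeBorder(o,0,H-o.shape[0],0,4,0) for o in out]))
E
```

```text
knob [ 0.492 -0.072  0.042  1.494] 85.61074442698192 0.0011864749576036213
column_1 it knows: beaker, carrier, column_1_centre, column_2_centre, column_3_centre, column_4_centre, fan_knob, fan_knob_grip, rail_end, rail_mid, septa_jar
column_1 it knows: beaker, carrier, column_1_centre, column_2_centre, column_3_centre, column_4_centre, fan_knob, fan_knob_grip, rail_end, rail_mid, septa_jar
column_1_centre top []
column_1_centre scene []
knob24 0 [ 0.427  0.31  -0.438  2.015  0.173  0.852 -1.259]
knob24 180 [ 0.955  0.544 -1.17   1.99   0.598  1.009  1.485]
knob84 0 [ 0.546  0.334 -0.585  2.009  0.24   0.866 -0.276]
knob84 180 [-0.793  0.471  1.123  2.076 -0.539  0.923 -2.617]
knob-6 0 [ 0.361  0.3   -0.359  2.019  0.139  0.846 -1.751]
knob-6 180 [ 0.719  0.387 -0.809  2.     0.357  0.899  1.186]
colfar 0 [-0.842  0.408  0.142  1.827 -0.071  0.911 -2.221]
colfar 180 [-0.046  0.601 -0.969  1.781  0.562  1.064  0.369]
col 0 [ 0.199  0.513 -1.012  1.919  0.518  0.998 -2.602]
col 180 [ 0.226  0.535 -1.056  1.918  0.55   1.014  0.511]
colup 0 [-0.846  0.24   0.142  1.55  -0.034  1.354 -2.254]
colup 180 [ 0.075  0.465 -1.173  1.499  0.429  1.462  0.482]
rail in 0 [ 0.234  0.519 -0.926  1.492  0.419  1.34  -2.138]
rail in 180 [ 0.324  0.595 -1.113  1.487  0.536  1.392  0.913]
rail end 0 [ 0.323  0.421 -0.401  1.477  0.167  1.277 -1.509]
rail end 180 [ 0.586  0.51  -0.82   1.461  0.376  1.333  1.469]
```

View pics/ov.png

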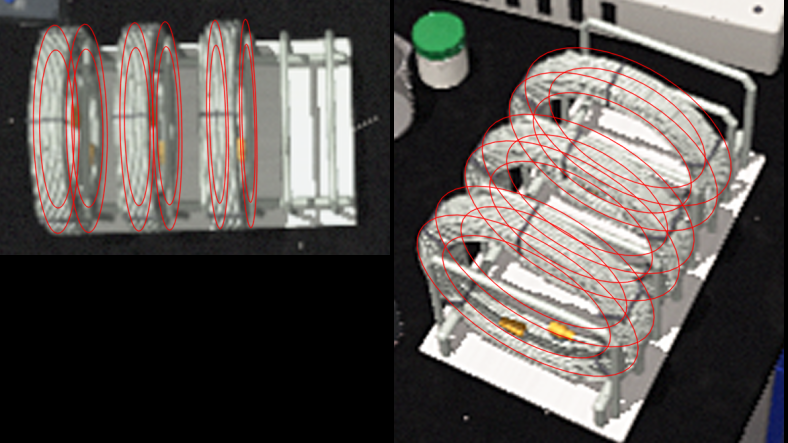

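Overlay: the predicted rings match to within about 2 px. The top view wants about 3 mm more +y and the scene view about 0, so I'll take carrier y ≈ 0.279 and check with the gripper in view. Knob goes to off first.

```bash
cat >> h.py <<'E'
KX,KY=.4915,-.0718
def st(tag=''):
    print(tag,'t=%.1f'%readout.get_time(),'p',np.round(readout.get_position(),4),'F',np.round(readout.get_wrist_force(),1),'M',np.round(readout.get_moment(),2),'open %.4f'%readout.get_opening())
def turn(a0,a1,z=.078,v=.05):
    """grip knob bar at yaw a0 (deg) and turn to a1, release, back off"""
    arm.move_pose([KX,KY,.20],down(np.radians(a0)))
    arm.move_linear([KX,KY,z],v=.1); st('at knob')
    arm.close_gripper(); st('gripped')
    n=max(2,int(abs(a1-a0)/10)+1)
    for a in np.linspace(a0,a1,n)[1:]: arm.move_linear([KX,KY,z],v=v,orientation=down(np.radians(a)))
    st('turned'); arm.open_gripper(); st('released')
    arm.move_linear([KX,KY,.20],v=.15)
E
python3 - <<'E'
from h import *
p=np.array(readout.get_position())
arm.move_linear([p[0],p[1],.42],v=.25)
arm.move_pose([KX,KY,.36],down(np.radians(24)))
st()
turn(24,84)
arm.move_pose([.47,.25,.42],down(np.radians(1)))
st('over col'); print(readout.get_joints())
snap('top','t1');snap('scene','s1')
t=cv2.imread('pics/t1.png')[140:300,330:490]; t2=cv2.imread('pics/s1.png')[180:240,345:405]
cv2.imwrite('pics/k1.png',np.hstack([cv2.resize(t,(400,400),interpolation=3),cv2.resize(t2,(400,400),interpolation=3)]))
E
```

```text
t=4.1 p [ 0.4916 -0.0731  0.36  ] F [ 0.2  0.6 -0.4] M [-0.06 -0.05 -0.02] open 0.0850
at knob t=6.2 p [ 0.492  -0.0718  0.0786] F [ 0.7 -0.1  0.3] M [-0.    0.    0.02] open 0.0854
gripped t=6.8 p [ 0.4909 -0.0704  0.0784] F [-3.3  2.9  5.5] M [ 0.63  0.7  -0.05] open 0.0128
turned t=8.8 p [ 0.4909 -0.0703  0.0784] F [-3.3  3.8  5.7] M [0.65 0.67 0.05] open 0.0125
released t=9.5 p [ 0.4915 -0.0718  0.078 ] F [-0.4 -1.   0.3] M [-0.    0.03  0.04] open 0.0855
over col t=12.1 p [0.4703 0.2491 0.4192] F [ 0.1  0.3 -0.2] M [ 0.02 -0.02  0.03] open 0.0852
[ 0.17990435  0.21989031 -0.90091249  1.5434293   0.17268054  1.46333905
 -2.28215889]
```

View pics/k1.png

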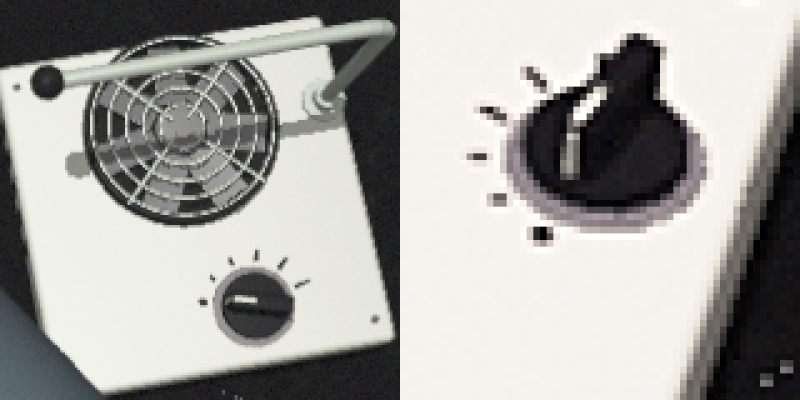

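The pointer now lies toward the dot (picture 400-px crop: pointer (225–256,300), dot (203,301)), so the fan is off. Next I'll hover just over the first column and check lateral alignment with both the fingers and the rings in view.

```bash
sed -i 's/^KX,KY=.*/KX,KY=.491,-.0706/' h.py
python3 - <<'E'
from h import *
arm.move_linear([.4668,.250,.19],v=.2,orientation=down(np.radians(1))); st()
p=np.array(readout.get_position()); out=[]
for cam,(x0,y0,w,h) in [('top',(185,215,150,150)),('scene',(235,240,150,150))]:
  im=snap(cam,cam+'2')[:,:,::-1];S=4
  im=cv2.resize(im,None,fx=S,fy=S,interpolation=cv2.INTER_CUBIC)
  pl=lambda P,c:cv2.polylines(im,[np.int32(((proj(P,cam)+.5)*S-.5)*8)],True,c,1,cv2.LINE_AA,3)
  for o in(-.029,.029,.087):
    for P in ring_pts([.4665-o*.017,.279+o,.091],np.radians(91)): pl(P,(0,0,255))
  for s in(-1,1): # open finger tip rectangles, z of tips +13mm
    pl([p+[dx,s*dy,.013] for dx,dy in[(-.011,.0427),(.011,.0427),(.011,.057),(-.011,.057)]],(0,255,0))
  out.append(cv2.resize(im[y0*S:(y0+h)*S,x0*S:(x0+w)*S],(398,398),interpolation=cv2.INTER_AREA))
cv2.imwrite('pics/ov2.png',np.hstack(out))
E
```

```text
t=13.5 p [0.4674 0.2505 0.191 ] F [0.6 0.  1.2] M [-0.01 -0.   -0.01] open 0.0855
```

View pics/ov2.png

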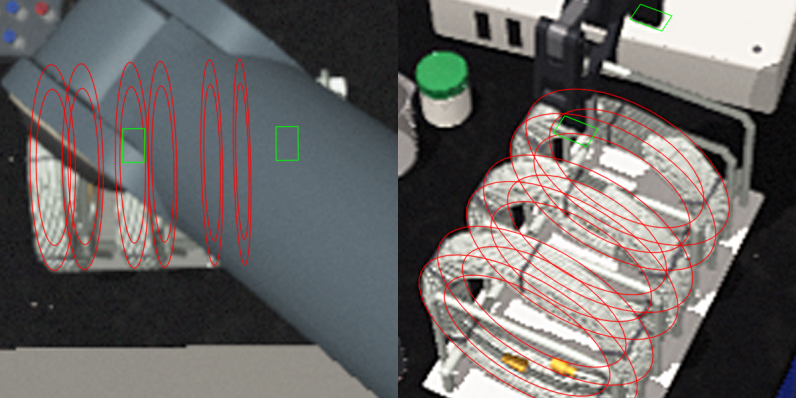

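The arm hides the top view, but in the scene view the fingers straddle the front ring as predicted. I'll grasp gently and read the forces and how far the tool moves.

Run:
```python
from h import *
arm.move_linear([.4668,.250,.156],v=.05); arm.sleep(.3); st('down')
arm.close_gripper(); arm.sleep(.3); st('closed')
p=np.array(readout.get_position()); j=readout.get_joints(); print(j)
arm.move_linear([.4668,.250,.18],v=.05); arm.sleep(.3); st('lifted')
snap('scene','s3')
cv2.imwrite('pics/g1.png',cv2.resize(cv2.imread('pics/s3.png')[210:400,225:385],None,fx=3.1,fy=3.1,interpolation=3))
```

```text
down t=14.8 p [0.4669 0.2501 0.1562] F [ 0.4  0.8 -0.4] M [0.02 0.   0.02] open 0.0854
closed t=15.7 p [0.4669 0.2502 0.1563] F [-0.   0.   3.6] M [-0.    0.07 -0.03] open 0.0202
[ 0.06809664  0.43535416 -0.81409169  1.92400217  0.38809575  0.94512223
 -2.4852261 ]
lifted t=16.6 p [0.4667 0.2499 0.1798] F [-0.5 -0.5 -2. ] M [ 0.02 -0.05 -0.02] open 0.0197
```

View pics/g1.png

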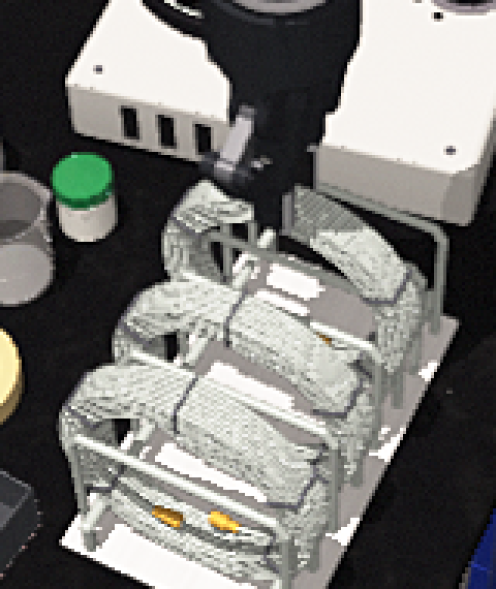

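The grasp is centred (no side force, about 2 N of weight), so the carrier model y = 0.279 is confirmed. Now I'll thread it onto the rail.

```bash
cat >> h.py <<'E'
E_=np.array([-np.sin(np.radians(9)),np.cos(np.radians(9)),0]); MID=np.array([.6236,.1017,0])-.12*E_
OR=down(np.radians(9))
def rp(y,z): return MID+y*E_+[0,0,z]
def hang(y):
    p=np.array(readout.get_position())
    arm.move_linear([p[0],p[1],.40],v=.2)
    arm.move_linear(rp(.185,.40),v=.25,orientation=OR)
    arm.move_linear(rp(.185,.295),v=.2); st('before rail')
    snap('scene','thr%d'%round(1000*y)); 
    arm.move_linear(rp(y,.295),v=.12); st('threaded')
    arm.move_linear(rp(y,.270),v=.08)
    for z in np.arange(.268,.2585,-.001):
        arm.move_linear(rp(y,z),v=.03); arm.sleep(.1); f=readout.get_wrist_force()[2]
        if f>.5: break
    st('set down'); 
def release():
    arm.open_gripper(); st('open'); p=readout.get_position()
    arm.move_linear([p[0],p[1],.40],v=.15)
E
python3 - <<'E'
from h import *
hang(-.06)
snap('top','t4');snap('scene','s4')
a=cv2.imread('pics/thr-60.png')[60:300,230:430];b=cv2.imread('pics/s4.png')[60:300,230:430]
cv2.imwrite('pics/h1.png',np.hstack([cv2.resize(x,None,fx=2,fy=2,interpolation=3) for x in(a,b)]))
E
```

```text
before rail t=19.4 p [0.6135 0.167  0.2966] F [-0.9 -0.7 -1.4] M [ 0.1  -0.    0.01] open 0.0200
threaded t=21.6 p [ 0.6517 -0.0752  0.2951] F [ 0.7 -0.2 -1.7] M [ 0.01  0.03 -0.01] open 0.0200
set down t=23.9 p [ 0.6519 -0.0761  0.2646] F [-1.3 -1.7  3.6] M [-0.09  0.28  0.02] open 0.0199
```

View pics/h1.png

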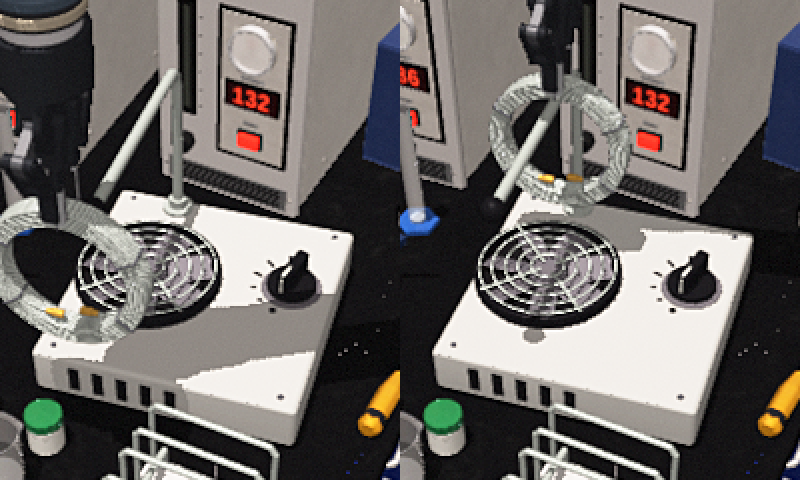

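The ring is threaded and the rail passes through it at (545,110). Contact came at TCP z = 0.2646, against a predicted 0.264. I'll release it, then recheck the carrier before the next grasp.

```bash
cat >> h.py <<'E'
def look(name,cols,hung):
    out=[]
    for cam,(x0,y0,w,h) in [('top',(180,130,320,200)),('scene',(230,60,200,360))]:
        im=snap(cam,name+cam)[:,:,::-1];S=3
        im=cv2.resize(im,None,fx=S,fy=S,interpolation=cv2.INTER_CUBIC)
        for c,yaw in [([.4665-o*.017,.279+o,.091],91) for o in cols]+[(rp(y,.199),99) for y in hung]:
            for P in ring_pts(c,np.radians(yaw))[::2]: cv2.polylines(im,[np.int32(((proj(P,cam)+.5)*S-.5)*8)],True,(0,0,255),1,cv2.LINE_AA,3)
        im=im[y0*S:(y0+h)*S,x0*S:(x0+w)*S]; k=min(480/im.shape[1],590/im.shape[0]); out.append(cv2.resize(im,None,fx=k,fy=k,interpolation=cv2.INTER_AREA))
    H=max(o.shape[0] for o in out)
    cv2.imwrite(f'pics/{name}.png',np.hstack([cv2.copyMakeBorder(o,0,H-o.shape[0],0,0,0) for o in out])[:, :800])
E
python3 - <<'E'
from h import *
release(); st()
arm.move_pose([.50,-.02,.44],OR)
arm.sleep(.5)
look('l1',[.029,.087],[-.06])
E
```

```text
open t=24.6 p [ 0.6518 -0.076   0.264 ] F [-0.8  0.1  0.6] M [-0.01  0.01 -0.05] open 0.0856
 t=25.7 p [ 0.6514 -0.0762  0.3988] F [ 0.1  0.3 -0. ] M [0.01 0.03 0.05] open 0.0854
```

View pics/l1.png

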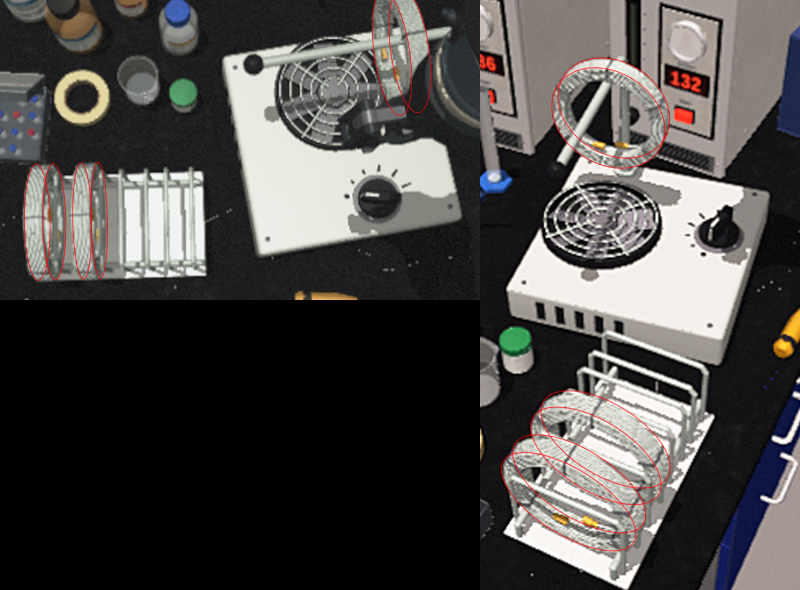

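The first column hangs as modelled, and the two remaining ones match their overlays, so nothing has been knocked. Next column, with abort checks.

```bash
cat >> h.py <<'E'
def pick(o):
    x,y=.4668-o*.017,.279+o
    arm.move_pose([x,y,.30],down(np.radians(1)))
    arm.move_linear([x,y,.19],v=.2); arm.move_linear([x,y,.156],v=.05); arm.sleep(.2); st('down')
    arm.close_gripper(); arm.sleep(.2); st('closed')
    arm.move_linear([x,y,.20],v=.08); arm.sleep(.3); st('lifted')
    assert .016<readout.get_opening()<.026 and readout.get_wrist_force()[2]<-.7, 'no grasp'
def diff(a,b,cam,c,yaw):
    m=np.zeros((480,640),np.uint8)
    cv2.fillConvexPoly(m,cv2.convexHull(np.int32(np.vstack([proj(P,cam) for P in ring_pts(c,np.radians(yaw))]))),1)
    d=cv2.absdiff(cv2.imread(f'pics/{a}.png'),cv2.imread(f'pics/{b}.png')).max(2)
    return (d[m>0]>40).mean()
E
python3 - <<'E'
from h import *
pick(.029)
hang(.012)
release()
arm.move_pose([.50,-.02,.44],OR); arm.sleep(.5)
look('l2',[.087],[-.06,.012]); st()
for cam in('top','scene'): print(cam,diff('l1'+cam,'l2'+cam,cam,[.465,.366,.091],91),diff('l1'+cam,'l2'+cam,cam,rp(-.06,.199),99))
E
```

```text
down t=30.1 p [0.4665 0.3082 0.1563] F [0.4 0.2 0.2] M [-0.01 -0.03 -0.03] open 0.0854
closed t=30.9 p [0.4664 0.3082 0.1562] F [-0.3 -0.3  2.4] M [-0.09  0.14 -0.  ] open 0.0198
lifted t=31.9 p [0.4661 0.3079 0.1996] F [-0.7  0.2 -1.5] M [0.05 0.04 0.05] open 0.0203
before rail t=34.6 p [0.6136 0.1671 0.2965] F [ 0.4  0.8 -1.2] M [ 0.01 -0.04 -0.01] open 0.0203
threaded t=36.3 p [ 0.6403 -0.0037  0.2952] F [ 0.7 -0.2 -0.6] M [-0.01  0.05 -0.05] open 0.0201
set down t=38.5 p [ 0.6406 -0.0049  0.2646] F [-1.7 -0.5  3.3] M [-0.07  0.29 -0.01] open 0.0201
open t=39.1 p [ 0.6405 -0.005   0.264 ] F [-0.1  0.2 -0.6] M [-0.02  0.04 -0.02] open 0.0859
 t=41.5 p [ 0.5001 -0.0199  0.4399] F [-0.6 -0.4  0.5] M [ 0.01 -0.03 -0.03] open 0.0852
top 0.0 0.0003620564808110065
scene 0.03574788334901223 0.1884133611691023
```

View pics/l2.png

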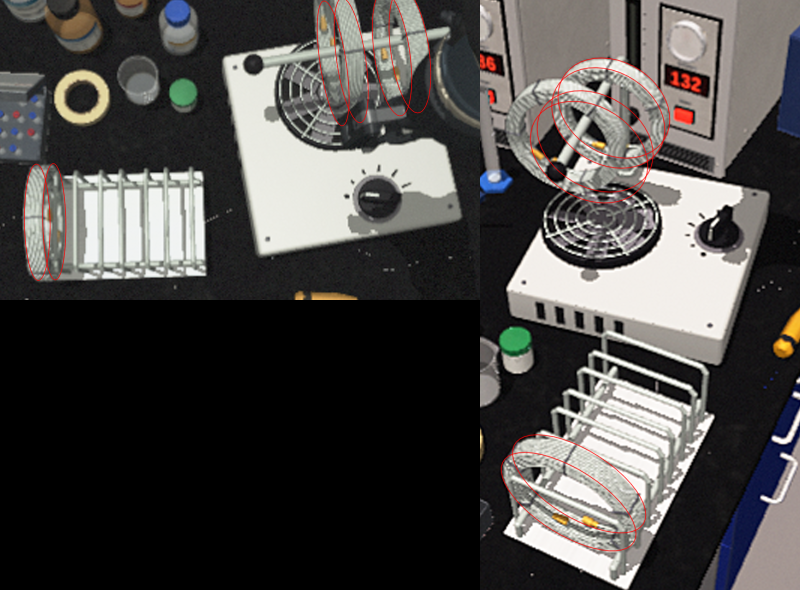

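In the scene view the second hung column sits left of its overlay, around (570,135) against (595,145), while the top view fits. It may be swinging or may have just been knocked, so I'll look again.

Run:
```python
from h import *
arm.sleep(2); look('l3',[.087],[-.06,.012]); st()
for cam in('top','scene'): print(cam,diff('l2'+cam,'l3'+cam,cam,[.465,.366,.091],91),diff('l2'+cam,'l3'+cam,cam,rp(-.06,.199),99),diff('l2'+cam,'l3'+cam,cam,rp(.012,.199),99))
a=cv2.imread('pics/l3scene.png')[70:220,220:370]; b=cv2.imread('pics/l3top.png')[110:220,360:490]
im=np.hstack([cv2.resize(a,(400,400),interpolation=3),cv2.resize(b,(400,338),interpolation=3)[:338] if 0 else cv2.copyMakeBorder(cv2.resize(b,(400,338),interpolation=3),0,62,0,0,0)])
cv2.imwrite('pics/z3.png',im)
```

```text
t=43.5 p [ 0.5  -0.02  0.44] F [-0.3 -0.5 -1.7] M [ 0.02  0.01 -0.02] open 0.0852
top 0.0 0.0010861694424330196 0.23763213530655392
scene 0.0 0.13230688935281837 0.22260956175298804
```

View pics/z3.png

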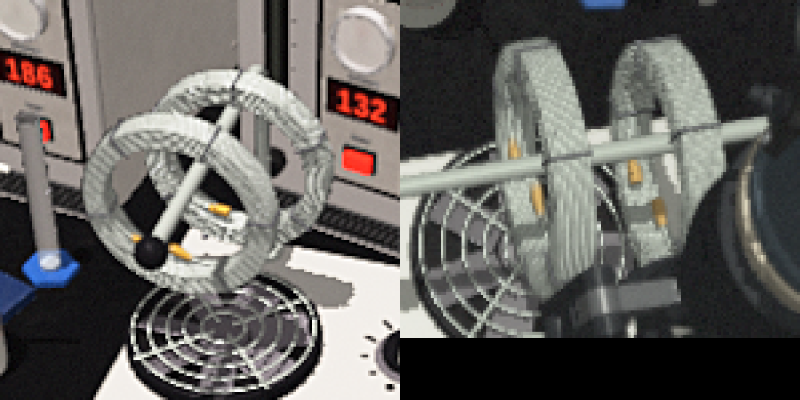

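The second column moved between pictures and still hangs on the rail at about its place, so it had been swinging. The third is untouched in the carrier. I'll continue with it at y = 0.086.

Run:
```python
from h import *
pick(.087)
hang(.086)
release()
arm.move_pose([.50,-.02,.44],OR); arm.sleep(1.5)
look('l4',[],[-.06,.012,.086]); st()
```

```text
down t=46.8 p [0.4655 0.3662 0.1563] F [-0.1  0.6  0.8] M [-0. -0. -0.] open 0.0856
closed t=47.6 p [0.4654 0.3662 0.1563] F [ 0.  -0.4  2.5] M [-0.02  0.08 -0.02] open 0.0201
lifted t=48.6 p [0.4652 0.3659 0.1996] F [-0.8 -0.  -1.2] M [-0.02 -0.01 -0.01] open 0.0200
before rail t=51.6 p [0.6137 0.167  0.2964] F [ 0.  -0.2 -1.5] M [ 0.01 -0.02 -0.03] open 0.0202
threaded t=52.6 p [0.6286 0.0695 0.2952] F [-0.5  0.2 -1.5] M [ 0.01  0.05 -0.04] open 0.0201
set down t=54.8 p [0.6291 0.0682 0.2646] F [-1.6 -0.3  2.5] M [-0.18  0.26 -0.02] open 0.0200
open t=55.5 p [0.6289 0.0681 0.264 ] F [-0.5  0.5  0.1] M [-0.03  0.03  0.02] open 0.0856
 t=58.8 p [ 0.5  -0.02  0.44] F [ 0.1 -0.6 -0.4] M [ 0.03  0.02 -0.01] open 0.0852
```

View pics/l4.png

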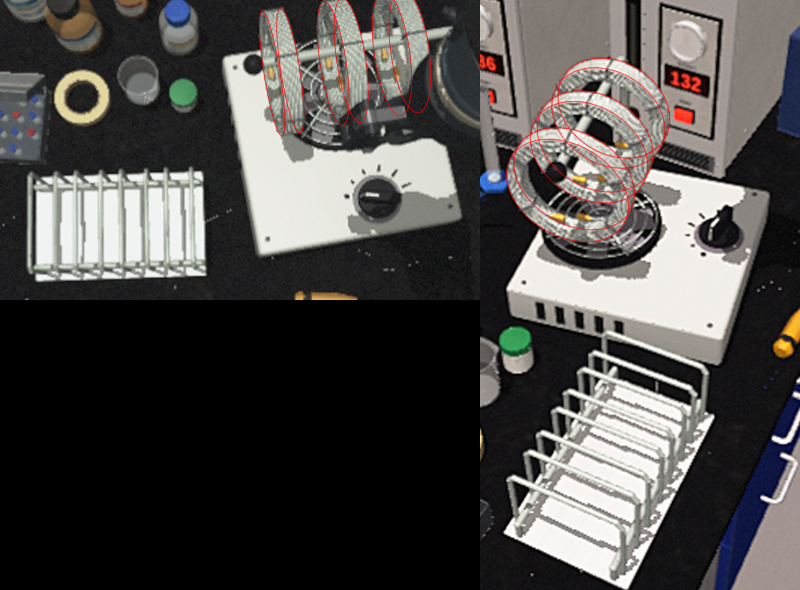

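All three hang on the rail, settled and matching their overlays, and the carrier is empty. Now the fan to speed 3.

Run:
```python
from h import *
arm.move_pose([KX,KY,.36],down(np.radians(84)))
turn(84,-6)
arm.move_linear([KX,KY,.42],v=.2)
arm.move_pose([.47,.25,.42],down(np.radians(1)))
arm.sleep(1.5); st()
a=snap('top','t5')[:,:,::-1];b=snap('scene','s5')[:,:,::-1]
cv2.imwrite('pics/f.png',np.hstack([cv2.resize(a[100:300,330:490],(400,500),interpolation=3),cv2.resize(b[90:290,240:400],(400,500),interpolation=3)]))
for cam in('top','scene'): 
  for q in('beaker_100','septa_jar'): print(cam,q,[(round(m['score'],2),np.round(m['rect'])) for m in models.masks_of(q,cam)[:1]])
```

```text
at knob t=62.1 p [ 0.4915 -0.0706  0.0786] F [-0.8  0.9 -0. ] M [-0.03  0.02 -0.04] open 0.0858
gripped t=62.8 p [ 0.4909 -0.0706  0.0783] F [-1.9 -0.3  5. ] M [0.01 0.35 0.  ] open 0.0128
turned t=65.7 p [ 0.4905 -0.0702  0.0782] F [-3.4  0.6  6.7] M [0.12 0.6  0.02] open 0.0129
released t=66.4 p [ 0.491  -0.0706  0.078 ] F [ 0.2 -0.2  0.5] M [-0.02 -0.02 -0.03] open 0.0853
 t=71.3 p [0.47 0.25 0.42] F [0.6 0.5 0.5] M [-0.02  0.01 -0.02] open 0.0855
top beaker_100 [(0.81, array([273., 184.,  24.,  28.]))]
top septa_jar [(0.86, array([300., 193.,  21.,  24.]))]
scene beaker_100 [(0.69, array([226., 289.,  30.,  44.]))]
scene septa_jar []
```

View pics/f.png

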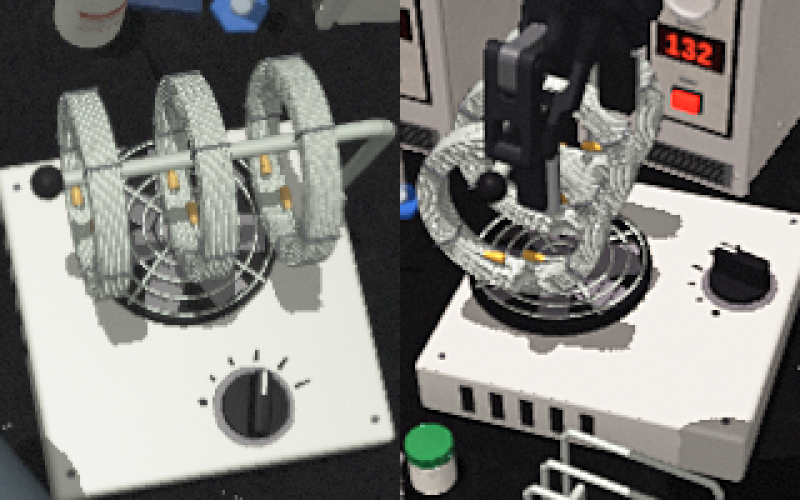

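The pointer line runs from (262,395) to (264,370), nearly straight up toward the third bar at (256,355). Bar 4, 30° further round, is clearly off it. All three rings hang on the rail, and the hand is clear of everything. I'm handing in.

```bash
python3 -c "
from h import *
st(); workorder.job_done()"
```

```text
t=71.6 p [0.47 0.25 0.42] F [ 1.  -0.2  0.5] M [-0.06  0.02  0.01] open 0.0855
the job is handed in; nothing more can be done
```

I turned the fan from speed 2 to off, hung all three columns over the rail, then set the fan to speed 3. The job was handed in at about 72 s with the gripper open and touching nothing; `job_done()` reports no verdict. One of the four carrier slots was empty from the start.

- **Columns:** in the last pictures all three rings hang on the rail and the carrier is empty. Each ring met the rail at the predicted height (TCP z 0.2646 measured, 0.264 predicted).
- **Swing:** the second column was swinging in the pictures after its release, perhaps from the knock you warned of. It had settled about where I hung it by the check after the third column.
- **Fan:** I read the knob positions only from the pictures. The pointer lay toward the off dot after the first turn and toward the third bar at the end.
- **Beaker and jar:** the networks find both in the top view within 3 px of where they started. They missed the jar in the scene view, but it is visible standing in that picture.
- **Disagreement:** the two cameras differed by about 3–5 mm on the carrier's position. I used a value between them, and all three grasps came out centred with no side force.

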